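# Fit the edge-grinding wheel and its clamp collar

## Robot

A 6-joint arm with a two-finger parallel gripper is mounted at the origin on the work surface. World frame = base frame: x ahead of the robot, y to its left, z up, the work surface at z = 0. Lengths are in m, angles in rad, forces in N, time in s.
With the tool pointing down it reaches from about 0.275 to 0.725 m from the base axis. Payload 5.6 kg.
Tool frame: the origin (TCP) lies at the very end of the fingers, on their centre line; the grasp point (between the pads) lies manip.grip_depth behind it (manip.grip_depth is the distance from the TCP to the grasp point, in m); x points along the fingers, y is the direction in which the jaws open and shut, and the axes are right-handed (so a half turn about x gives the same grasp; the last joint's range is limited). The gripper opens to 85 mm and grips with 20 to 120 N. Pads are 22 mm wide; open, the fingers measure 114 mm over their backs; the gripper's body (76 mm by 85 mm) begins 54 mm behind the grasp point. The pads swing forward as they close: fully open they stand 13 mm farther back than shut.
Start: joints at [1.418, 0.255, 0.108, 0, -1.424, -0.285], TCP at [0.233, 0.498, 0.231] pointing down, gripper open.
Joint ranges: [-2.95, 2.95], [-1.21, 1.97], [-1.09, 1.5], [-2.87, 1.71], [-2.94, -0.07], [-3.05, 3.05]. Speed limits (rad/s): [2.57, 2.57, 3.14, 3.14, 3.14, 3.14].

## Interface

Orientations are given as a 3x3 rotation matrix whose columns are the frame's x, y, z axes.
In Python, from cell import manip gives the robot as it stands. Calls block until the motion is done:
- manip.movep(position, orientation): joint-space move of the TCP to a pose.
- manip.movel(position, ori=None, rate=0.15, force_limit=None): straight line of the TCP; ori=None keeps the orientation; rate is the mean speed in m/s. With force_limit (N) it stops when the force on the tool has changed by that much, and returns True; else False.
- manip.goto_joints(angles): joint-space move.
- manip.command_gripper(opening, newtons=None): finger opening in m; newtons is the grip in N (None keeps the last); returns when the fingers have stopped.
- manip.wait(seconds).
- manip.inverse_kinematics(position, orientation): joint angles nearest the present ones, or None.
- manip.capture(name): name is "side" or "top" or "wrist"; returns the picture (384x512x3 uint8, red, green, blue); there is no depth.
- manip.camera_model(name): a dict with "vertical_fov" (degrees; the focal length in pixels is half the picture's height over the tangent of half this angle, whatever the lens; pixels are square), "cx", "cy" (the principal point, pixels), "rvec" (rotation vector, rad) and "tvec" (3), from world to camera coordinates, as OpenCV has them. Camera axes: x right, y down, z forward; pixel columns grow to the right and rows downward; lengths in m; the calibration is good to about 2 mm. The wrist camera is an equidistant fisheye: a pixel r from the principal point sees the ray r / f radians off the axis. A picture is of the moment at which its call begins: read the wrist's pose just before it. camera_model takes no time and is no camera call; for the wrist camera it gives the pose at the moment of the call.
A pose or a line that the arm cannot do raises manip.PlanningError and nothing moves.
- manip.hand_in(): hands the job in, once; it reports no verdict.
Readings, each from a call of its own:
- manip.current_clock(): time.
- manip.current_joint_positions(): joint angles.
- manip.current_joint_velocities(): joint speeds.
- manip.current_joint_torque(): joint torques, N m.
- manip.current_eef_pos(): TCP position.
- manip.current_tcp_rot(): TCP orientation.
- manip.current_ft_force(): force on the tool from outside, world axes, zero at the start.
- manip.current_moment(): the same for the moment, N m.
- manip.current_gripper_width(): finger opening in m.
Only numpy, scipy, OpenCV 4.12 (cv2) and the standard library are available. Lean on these libraries where they do the work, as an engineer would, in place of code of your own. Each camera call takes 0.05 s, during which the arm holds its last target.

## Task

Lift the orange grinding wheel up and off the hook of its rack (a short drop from the hook into the rack's own rubber-lined tray is fine) and thread it down the grinder's upright spindle until it lies fully home, flat on the flange. Then thread the brass clamp collar down the spindle until it lies flat on the wheel, let go of both, and leave the tiles, tools and vessels around them where they are.

Things in the scene. Friction and masses are not known exactly. Their poses are not given: they have to be found in the camera images.
- wheel_center (a point): Centre of the orange grinding wheel, a flat loose ring: outside diameter 58 mm, hole 21.5 mm, 14 mm thick, about 0.11 kg. Its z axis is the ring's axis (either face may be up). At the start the wheel hangs upright on the rack's hook, the hook through its hole, its axis along the rack's x axis.
- wheel: The same grinding wheel; this origin is the centre of one flat face, 7 mm from the wheel's centre along its z axis.
- collar_center (a point): Centre of the brass clamp collar, a flat loose ring: outside diameter 44 mm, hole 21.5 mm, 12 mm thick, about 0.09 kg; z is its axis. It starts lying flat on the bench between rack and grinder.
- collar: The same clamp collar; this origin is the centre of one flat face (the lower one at the start), 6 mm from its centre.
- rack: Wheel rack fixed on the robot's left or right: a blue tray lined with black rubber, with a steel hook over it that points to the rack's -x. Origin on the bench, z up. Tray: x -130 to +100 mm, y -85 to +85 mm, floor top at z = 6 mm, rim 6 mm thick, its top at z = 14 mm. A column of radius 8 mm stands at x = 83 mm, top at z = 60 mm. A wheel that lands here on edge needs tipping over to lie flat.
- hook_seat (a point): Where the hanging wheel's centre is (within 6 mm along x): rack frame x 36, y 0, z 49 mm; axes as the rack's. The hook, a round bar of radius 5 mm, runs level from the column to x = 22 mm, bar axis at z = 55 mm. A stop disc, radius 9 mm, on it at x 52 to 56 mm keeps the wheel off the column. The wheel's lower edge hangs 14 mm above the tray floor.
- hook_tip (a point): Bar axis at the hook's rounded open end: rack frame x -4, y 0, z 69 mm; axes as the rack's. From x = 22 mm the bar rises straight to this end. A wheel pushed from behind (its +x face, on both sides of the bar) towards -x and up along the rise leaves the hook over this end and falls into the tray, where it may lie partly under this end.
- grinder: Tile-edge grinder fixed on the other side: green housing, x -90 to +110 mm, y -75 to +75 mm from this origin on the bench, flat top at z = 60 mm. On it stands a steel flange, radius 22 mm, top at z = 66 mm, with an upright spindle in its middle: diameter 19 mm, top at z = 112 mm with a 1.5 mm chamfer.
- grinder_seat (a point): Level of the flange top over the slot's middle: grinder frame x 0, y 0, z 66 mm; same axes. Flange and spindle are clamped (firm against 25 N) in a slot along x: spindle y = 0, its x anywhere from -8 to +8 mm and NOT reported: find it by touch or sight. Fully home, the wheel's centre is 7 mm and the collar's 20 mm above this level.
- tile_blue: Loose blue tile 50 x 50 x 11 mm lying on the bench, a bystander.
- tile_white: Loose white tile 50 x 50 x 11 mm lying on the bench, a bystander.
- tile_stack: Block of terracotta tiles 100 x 100 x 55 mm, a bystander.
- hammer: Hammer lying on the bench, a bystander.
- brush: Brush lying on the bench, a bystander.
- bowl: Blue bowl, 110 mm across and 45 mm high, a bystander.
- jar: Jar, 68 mm across and 90 mm high, a bystander.

How it is judged:
By the outcome, as a careful person would: the job done as asked, in the order asked, and still so for the second after the job is handed in, with the robot touching nothing.
It also fails if it takes over 72 s, if anything falls off the work surface, if the arm or the gripper's body presses on something with over 40 N, if the wrist force passes 120 N, or if a joint passes its speed limit or range.

## Working session

There is one attempt and no reset: what is moved stays moved. The work goes in short steps, each a Python script; the robot and the scene stay as the last script left them, time stands still between calls to the robot, and variables do not carry over. Pictures are saved under pics/ and viewed, and the job is handed in when it is done.

```bash
ls; mkdir -p pics; python3 - <<'E'
from cell import manip
import cv2,numpy as np
print(manip.grip_depth,manip.current_clock())
for n in ["side","top","wrist"]:
    print(n,manip.camera_model(n))
    im=manip.capture(n); cv2.imwrite(f"pics/{n}0.png",im[:,:,::-1])
print(manip.current_eef_pos(),manip.current_tcp_rot(),manip.current_clock())
E
```

```text
pics
0.0187 0.0
side {'vertical_fov': 53.856761378764894, 'cx': 254.6097578215824, 'cy': 192.71659504262098, 'rvec': array([ 2.11188601, -0.74524547,  0.39868056]), 'tvec': array([-0.46074753,  0.28424762,  0.79259135])}
top {'vertical_fov': 48.48097442232982, 'cx': 260.77305375885396, 'cy': 196.1809716098465, 'rvec': array([ 2.14226938, -2.11933141,  0.22534756]), 'tvec': array([-0.0187209 ,  0.59484763,  1.33053111])}
wrist {'vertical_fov': 65.70646984690485, 'cx': 260.8784026139812, 'cy': 194.05750917200157, 'rvec': array([-1.59691032,  2.50879356,  0.34398428]), 'tvec': array([ 0.54935011, -0.03659249,  0.37824094])}
[0.23299384 0.4978505  0.23063698] [[-5.05433748e-04 -4.24021894e-01 -9.05651797e-01]
 [-1.25440180e-03 -9.05650932e-01  4.24022189e-01]
 [-9.99999086e-01  1.35036636e-03 -7.41472799e-05]] 0.15
```

View pics/side0.png

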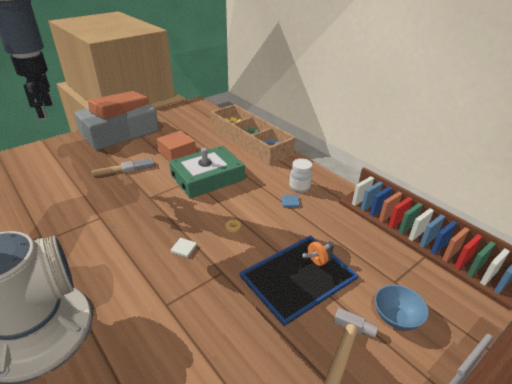

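View pics/top0.png

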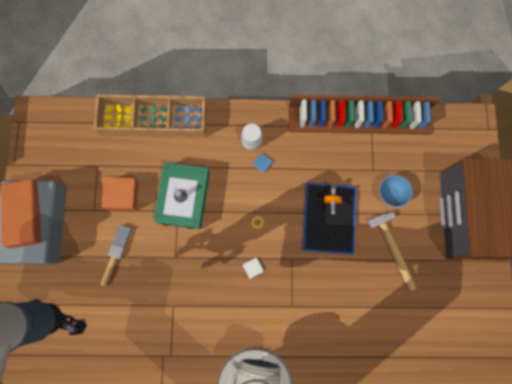

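View pics/wrist0.png

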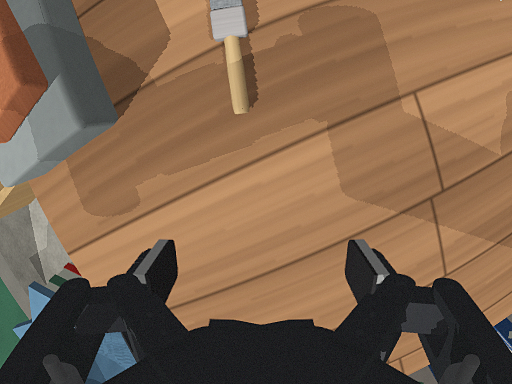

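Side view: the rack tray is at about (300,275) and the wheel at (319,253). The collar is at (233,226) and the grinder spindle at (204,157). Top view: the tray spans (303–358, 183–253), with the wheel at (333,200), the collar at (258,222) and the spindle at (180,196). Next I'll set up helpers and get coarse positions.

```bash
cat > h.py <<'E'
from cell import manip
import cv2,numpy as np
from scipy.spatial.transform import Rotation as Rn
def model(n): return manip.camera_model(n)
def rays(m,px,fish=False):
    f=192/np.tan(np.radians(m["vertical_fov"])/2)
    px=np.atleast_2d(px).astype(float)
    u=(px-[m["cx"],m["cy"]])/f
    if fish:
        th=np.linalg.norm(u,axis=1,keepdims=True)+1e-12
        d=np.hstack([u/th*np.sin(th),np.cos(th)])
    else: d=np.hstack([u,np.ones((len(u),1))])
    R=Rn.from_rotvec(m["rvec"]).as_matrix()
    c=-R.T@m["tvec"]
    return c,d@R/np.linalg.norm(d,axis=1,keepdims=True)
def onz(m,px,z,fish=False):
    c,d=rays(m,px,fish); return c+d*((z-c[2])/d[:,2:3])
def tri(obs):
    A=np.zeros((3,3));b=np.zeros(3)
    for c,d in obs:
        P=np.eye(3)-np.outer(d,d);A+=P;b+=P@c
    p=np.linalg.solve(A,b)
    return p,[np.linalg.norm((np.eye(3)-np.outer(d,d))@(p-c)) for c,d in obs]
def proj(m,P,fish=False):
    f=192/np.tan(np.radians(m["vertical_fov"])/2)
    R=Rn.from_rotvec(m["rvec"]).as_matrix();q=np.atleast_2d(P)@R.T+m["tvec"]
    if fish:
        r=np.linalg.norm(q[:,:2],axis=1,keepdims=True);th=np.arctan2(r,q[:,2:3]);u=q[:,:2]/(r+1e-12)*th
    else: u=q[:,:2]/q[:,2:3]
    return u*f+[m["cx"],m["cy"]]
def shot(n,name,scale=1):
    m=model(n);im=manip.capture(n)
    cv2.imwrite(f"pics/{name}.png",im[:,:,::-1]); np.savez(f"pics/{name}.npz",im=im,**m); return m,im
def load(name):
    d=np.load(f"pics/{name}.npz");return {k:d[k] for k in d if k!="im"},d["im"]
def down(a):
    # tool x down, jaw axis y at angle a from world x
    x=np.array([0,0,-1.]);y=np.array([np.cos(a),np.sin(a),0]);return np.c_[x,y,np.cross(x,y)]
E
python3 - <<'E'
from h import *
top=cv2.imread("pics/top0.png");m=model("top")
hsv=cv2.cvtColor(top,cv2.COLOR_BGR2HSV)
def blob(lo,hi,roi,nm,z):
    k=cv2.inRange(hsv,lo,hi);M=np.zeros_like(k);x0,y0,x1,y1=roi;M[y0:y1,x0:x1]=k[y0:y1,x0:x1]
    cs,_=cv2.findContours(M,cv2.RETR_EXTERNAL,cv2.CHAIN_APPROX_NONE);c=max(cs,key=cv2.contourArea)
    r=cv2.minAreaRect(c);bp=cv2.boxPoints(r);P=onz(m,bp,z)[:,:2]
    print(nm,cv2.contourArea(c),np.round(r[0],1),np.round(onz(m,[r[0]],z)[0],4),"\n",np.round(P,3).tolist())
blob((100,100,60),(125,255,255),(290,170,365,265),"tray",0.014)
blob((5,180,150),(18,255,255),(310,180,350,215),"wheel",0.05)
blob((18,120,120),(35,255,255),(245,210,270,235),"collar",0.012)
blob((65,80,40),(90,255,255),(145,150,220,235),"grinder",0.06)
print(onz(m,[[180,195]],0.112),onz(m,[[263,163]],0.011),onz(m,[[254,268]],0.011),onz(m,[[251,135]],0.09),onz(m,[[397,190],[382,220],[410,288]],0.03))
v=cv2.resize(top[165:265,150:400],None,fx=3.2,fy=3.2,interpolation=cv2.INTER_CUBIC);cv2.imwrite("pics/c1.png",v)
s=cv2.imread("pics/side0.png");cv2.imwrite("pics/c2.png",cv2.resize(s[130:330,160:420],None,fx=3,fy=3,interpolation=cv2.INTER_CUBIC))
E
```

```text
tray 259.5 [329.6 218.1] [ 0.5319 -0.2435  0.014 ] 
 [[0.424, -0.152], [0.651, -0.167], [0.643, -0.338], [0.416, -0.318]]
wheel 77.0 [332.  198.5] [ 0.5916 -0.2461  0.05  ] 
 [[0.603, -0.22], [0.604, -0.273], [0.58, -0.272], [0.58, -0.22]]
collar 121.0 [257.  221.5] [ 0.5178 -0.0014  0.012 ] 
 [[0.496, 0.018], [0.539, 0.019], [0.54, -0.021], [0.496, -0.022]]
grinder 2653.0 [181.3 194.9] [0.5954 0.2448 0.06  ] 
 [[0.508, 0.329], [0.708, 0.309], [0.685, 0.158], [0.486, 0.183]]
[[0.58491033 0.24012443 0.112     ]] [[ 0.71933948 -0.01983198  0.011     ]] [[0.36539881 0.00675695 0.011     ]] [[0.79152422 0.02200838 0.09      ]] [[ 0.62715996 -0.46922202  0.03      ]
 [ 0.52523027 -0.41404399  0.03      ]
 [ 0.30625105 -0.49451752  0.03      ]]
```

View pics/c1.png

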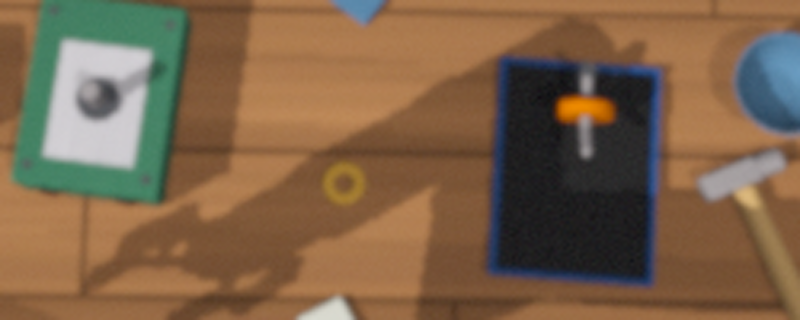

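View pics/c2.png

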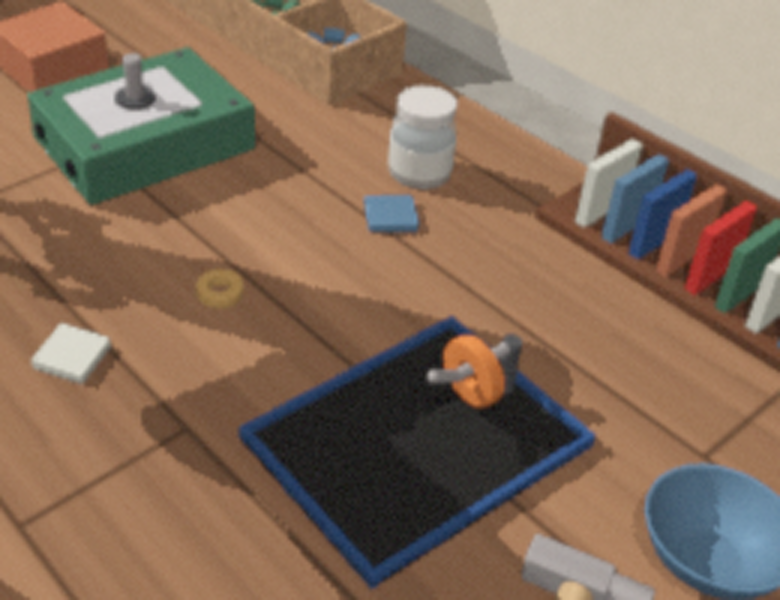

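```bash
python3 - <<'E'
from h import *
m=model("wrist");R=Rn.from_rotvec(m["rvec"]).as_matrix();c=-R.T@m["tvec"]
T=manip.current_tcp_rot();p=manip.current_eef_pos()
print("cam in tool",T.T@(c-p),"axis in tool",T.T@R[2], "right",T.T@R[0])
for nm,P in dict(rack=[.59,-.245,.2],grind=[.585,.24,.25],col=[.518,-.001,.2]).items():
    for a in [-.07,-.07+np.pi,np.pi/2,-np.pi/2]:
        q=manip.inverse_kinematics(np.array(P),down(a));print(nm,round(a,2),None if q is None else np.round(q,2))
E
```

```text
cam in tool [-0.1427023  -0.00016095 -0.06649757] axis in tool [9.62812878e-01 1.94307666e-04 2.70169066e-01] right [ 7.82119461e-05  9.99999499e-01 -9.97934525e-04]
rack -0.07 None
rack 3.07 [-0.15  0.44  0.3   0.   -1.43  0.08]
rack 1.57 [-0.15  0.44  0.3   0.   -1.43 -1.42]
rack -1.57 [-0.15  0.44  0.3   0.   -1.43  1.72]
grind -0.07 [ 0.64  0.42  0.39  0.   -1.54  2.44]
grind 3.07 [ 0.64  0.42  0.39  0.   -1.54 -0.71]
grind 1.57 [ 0.64  0.42  0.39  0.   -1.54 -2.21]
grind -1.57 [ 0.64  0.42  0.39  0.   -1.54  0.93]
col -0.07 [ 0.3   0.2  -0.04  0.   -1.33  2.77]
col 3.07 [ 0.3   0.2  -0.04  0.   -1.33 -0.37]
col 1.57 [ 0.3   0.2  -0.04  0.   -1.33 -1.87]
col -1.57 [ 0.3   0.2  -0.04  0.   -1.33  1.27]
```

```bash
python3 - <<'E'
from h import *
manip.movep(np.array([.585,.305,.24]),down(3.07));shot("wrist","g1")
manip.movep(np.array([.52,.065,.2]),down(3.07));shot("wrist","k1")
manip.movep(np.array([.55,-.19,.2]),down(3.07));shot("wrist","r1")
print(manip.current_clock())
E
cd pics; python3 -c "
import cv2,numpy as np
cv2.imwrite('m1.png',np.hstack([cv2.imread('g1.png')[:,:400],cv2.imread('k1.png')[:,100:500]]))"
```

```text
3.7917
```

View pics/g1.png

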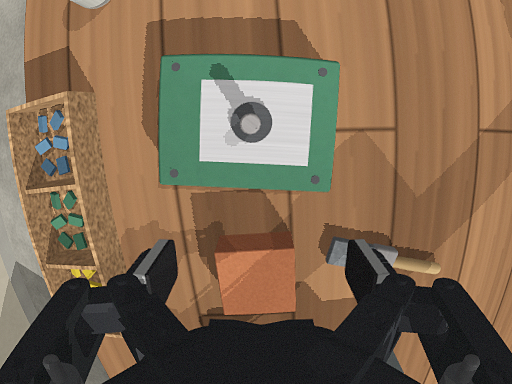

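View pics/k1.png

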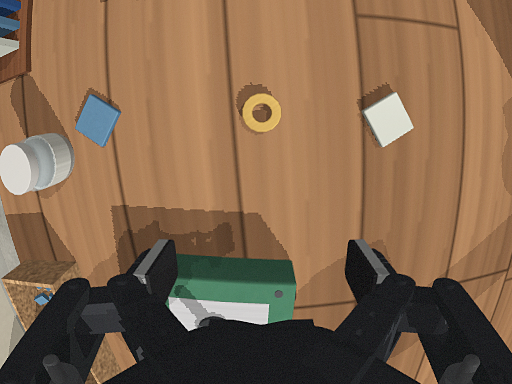

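View pics/r1.png

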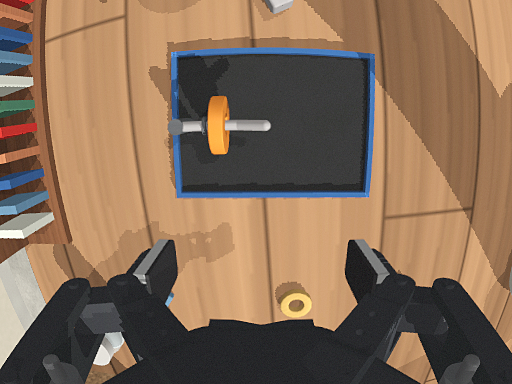

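g1 shows the spindle top at about (250,123) on its dark flange. k1 shows the collar at (262,113). r1 shows the wheel at (219,125), the hook tip at (267,126) and the column at (176,128).

```bash
python3 - <<'E'
from h import *
def cont(im,lo,hi,roi,hull=True):
    hsv=cv2.cvtColor(im,cv2.COLOR_RGB2HSV);k=cv2.inRange(hsv,lo,hi);M=np.zeros_like(k);x0,y0,x1,y1=roi;M[y0:y1,x0:x1]=k[y0:y1,x0:x1]
    M=cv2.morphologyEx(M,cv2.MORPH_OPEN,np.ones((2,2),np.uint8))
    cs,_=cv2.findContours(M,cv2.RETR_EXTERNAL,cv2.CHAIN_APPROX_NONE);return max(cs,key=cv2.contourArea)[:,0,:].astype(float)
def rect(m,px,z,nm):
    P=onz(m,px,z,True)[:,:2]
    r=cv2.minAreaRect((P*1000).astype(np.float32));print(nm,r);return r,P
m,im=load("r1");px=cont(im,(100,120,60),(125,255,255),(150,30,400,215));r,P=rect(m,px,.014,"tray 230x170")
bp=cv2.boxPoints(r);print(bp)
px=cont(im,(5,180,150),(18,255,255),(190,80,245,170));W=onz(m,px,.049,True)[:,:2];print("wheel",cv2.minAreaRect((W*1000).astype(np.float32)))
print("tip@69",onz(m,[[267,126]],.069,True),"col@60",onz(m,[[176,128]],.06,True))
m,im=load("g1");px=cont(im,(60,80,30),(95,255,255),(140,40,350,200));rect(m,px,.06,"grinder 200x150")
print(cv2.boxPoints(cv2.minAreaRect((onz(m,px,.06,True)[:,:2]*1000).astype(np.float32))))
# flange ring & spindle
g=im[90:155,215:285];cv2.imwrite("pics/sp.png",cv2.resize(g[:,:,::-1],None,fx=10,fy=10,interpolation=cv2.INTER_NEAREST)[:600,:700])
dark=cv2.cvtColor(im,cv2.COLOR_RGB2GRAY)<95;K=np.zeros(dark.shape,np.uint8);K[95:150,228:275]=dark[95:150,228:275]*255
cs,_=cv2.findContours(K,cv2.RETR_EXTERNAL,cv2.CHAIN_APPROX_NONE);c=max(cs,key=cv2.contourArea)
e=cv2.fitEllipse(c);print("flange px",e,onz(m,[e[0]],.066,True))
print("corner screws",onz(m,[[176,67],[322,72],[315,180],[174,173]],.06,True))
m,im=load("k1");px=cont(im,(18,100,100),(32,255,255),(235,85,290,140));e=cv2.fitEllipse(px.astype(np.float32));print("collar",e,onz(m,[e[0]],.006,True))
P=onz(m,px,.012,True)[:,:2]*1000;print(cv2.minEnclosingCircle(P.astype(np.float32)))
E
```

```text
tray 230x170 ((529.1708984375, -242.79598999023438), (169.4327392578125, 229.7272186279297), 86.32256317138672)
[[ 409.11014 -319.97064]
 [ 638.3643  -334.7052 ]
 [ 649.2317  -165.62134]
 [ 419.97748 -150.88678]]
wheel ((586.0599975585938, -246.6862030029297), (57.03252029418945, 20.130271911621094), 85.0633544921875)
tip@69 [[ 0.53918925 -0.24347785  0.069     ]] col@60 [[ 0.62689835 -0.24902507  0.06      ]]
grinder 200x150 ((593.70458984375, 248.10995483398438), (147.37242126464844, 196.88922119140625), 83.37803649902344)
[[487.4194  186.26775]
 [682.9951  163.5629 ]
 [699.98975 309.95215]
 [504.41406 332.657  ]]
flange px ((251.66830444335938, 121.8154296875), (38.30892562866211, 39.465579986572266), 22.08915138244629) [[0.58824785 0.24784496 0.066     ]]
corner screws [[0.66687946 0.17876546 0.06      ]
 [0.50883837 0.19714355 0.06      ]
 [0.52215246 0.31702933 0.06      ]
 [0.68118874 0.29760426 0.06      ]]
collar ((262.2531433105469, 113.17034912109375), (37.90119934082031, 38.350833892822266), 39.35867691040039) [[ 5.12872473e-01 -5.11563713e-04  6.00000000e-03]]
((513.0711669921875, -0.5931581258773804), 21.789833068847656)
```

View pics/sp.png

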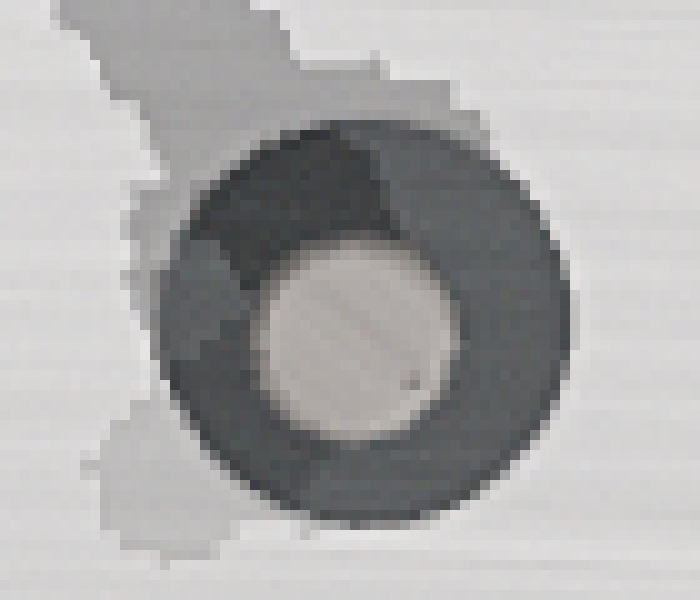

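```bash
cat >> h.py <<'E'
RY=-0.0642; RO=np.array([.5442,-.2438,0])
RR=Rn.from_euler('z',RY).as_matrix()
def rk(x,y,z): return RO+RR@(np.array([x,y,z])/1000.)
GY=-0.1156
E
python3 - <<'E'
from h import *
m,im=load("g1")
G=cv2.cvtColor(im,cv2.COLOR_RGB2GRAY)
K=np.zeros_like(G);K[111:136,238:263]=(G[111:136,238:263]>115)*255
cs,_=cv2.findContours(K,cv2.RETR_EXTERNAL,cv2.CHAIN_APPROX_NONE);c=max(cs,key=cv2.contourArea);e=cv2.fitEllipse(c);print("spindle",e,onz(m,[e[0]],.112,True))
O=down(np.pi+RY)
manip.command_gripper(0.04,60)
dz=17
manip.movep(rk(39.5,0,130),O)
manip.movel(rk(39.5,0,66),rate=.1,force_limit=8)
print(manip.current_eef_pos(),RR.T@(manip.current_eef_pos()-RO),manip.current_ft_force())
shot("wrist","r2");shot("side","s2");shot("top","t2")
print(manip.current_clock())
E
```

```text
spindle ((250.11216735839844, 123.689453125), (18.903064727783203, 19.64904022216797), 61.18009948730469) [[0.58825608 0.24811016 0.112     ]]
[ 0.58425355 -0.24633208  0.0670428 ] [4.01334784e-02 4.28047937e-05 6.70428045e-02] [0.56534246 0.16626619 0.38548213]
5.7083
```

View pics/r2.png

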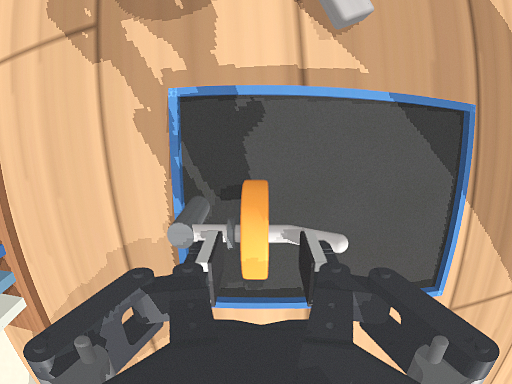

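The wheel stands between the jaws, at columns 241–270 with the pads at about 220 and 303. Its top is at or past the tips. Closing now.

```bash
python3 - <<'E'
from h import *
manip.command_gripper(0.0,60)
print("w",manip.current_gripper_width(),manip.current_ft_force())
p=manip.current_eef_pos()
r=manip.movel(p+[0,0,.004],rate=.05,force_limit=20);print(r,manip.current_ft_force(),manip.current_gripper_width())
shot("wrist","r3");shot("side","s3")
print(manip.current_clock())
E
cd pics; python3 -c "
import cv2,numpy as np
a=cv2.imread('r3.png')[130:300,150:400];b=cv2.imread('s3.png')[200:330,220:380]
cv2.imwrite('m3.png',np.hstack([cv2.resize(a,(400,272)),cv2.resize(b,(335,272))]))"
```

```text
w 0.012077742329010504 [-0.69513294  0.97592186  3.33276486]
False [-1.09671841  0.12265681 -0.55877069] 0.012043071982630252
6.4167
```

View pics/m3.png

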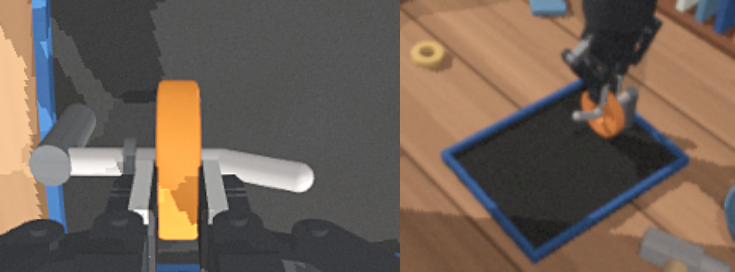

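The wheel is gripped between the pads. Next I follow the hook profile.

```bash
python3 - <<'E'
from h import *
def tr(): return RR.T@(manip.current_eef_pos()-RO)*1000
print(tr())
x0,_,z0=tr()   # wheel centre: x~x0, z~53 
off=z0-53
for x,z in [(36,55),(29,55.3),(22,57.2),(15,59),(-4,69),(-22,78.7)]:
    r=manip.movel(rk(x,0,z+off),rate=.05,force_limit=15)
    print(x,z,r,np.round(tr(),1),np.round(manip.current_ft_force(),1),round(manip.current_gripper_width()*1000,1))
    if r: break
shot("wrist","r4");shot("side","s4");print(manip.current_clock())
E
cd pics; python3 -c "
import cv2,numpy as np
a=cv2.imread('r4.png')[130:300,150:400];b=cv2.imread('s4.png')[200:330,220:380]
cv2.imwrite('m4.png',np.hstack([cv2.resize(a,(400,272)),cv2.resize(b,(335,272))]))"
```

```text
[ 3.95187910e+01 -2.82768837e-02  7.01909724e+01]
36 55 False [35.7 -0.  72.3] [-0.5 -0.5 -1.3] 12.3
29 55.3 False [28.7 -0.  72.6] [ 0.2 -0.3 -0.6] 11.9
22 57.2 False [21.8 -0.  74.7] [-0.4 -0.3 -0.9] 12.1
15 59 False [14.8 -0.  76.4] [-0.3  0.6 -1.5] 12.3
-4 69 False [-4.1 -0.  86.4] [-0.3 -0.4 -0.3] 12.2
-22 78.7 False [-22.   -0.   96.2] [-1.   0.1 -0.1] 12.1
8.7833
```

View pics/m4.png

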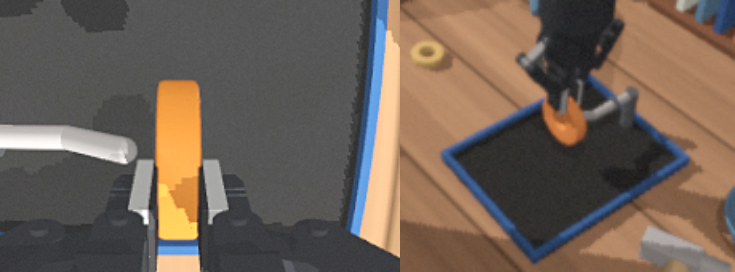

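The wheel is off the hook, still gripped, and clear of the hook tip. Next I stand it on the rubber and tip it over.

```bash
python3 - <<'E'
from h import *
def tr(): return RR.T@(manip.current_eef_pos()-RO)*1000
manip.movel(rk(-42,0,96),rate=.1)
r=manip.movel(rk(-42,0,48),rate=.04,force_limit=4);print(r,tr(),manip.current_ft_force())
manip.command_gripper(0.06,60)
z=tr()[2]
r=manip.movel(rk(-42-23-20,0,z-3),rate=.08,force_limit=15);print(r,tr(),manip.current_ft_force())
shot("wrist","r5a")
manip.movel(rk(-80,20,150),rate=.2)
manip.movep(rk(-72,70,170),down(np.pi+RY))
shot("wrist","r5");print(manip.current_clock())
E
```

```text
True [-4.21510806e+01  7.88336464e-03  5.16904018e+01] [-0.37254537  1.27852663  4.73619869]
False [-84.25933665  -0.12770663  45.6829453 ] [-0.30344146 -0.34359994  0.41689575]
12.4583
```

View pics/r5.png

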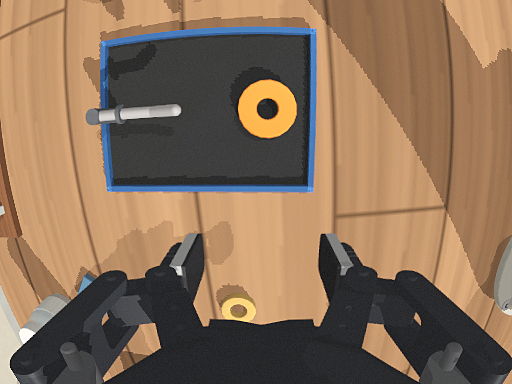

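The wheel lies flat in the tray, at about (268,109) and clear of the hook. Next I locate it and grasp it across its diameter.

```bash
cat >> h.py <<'E'
def cont(im,lo,hi,roi):
    hsv=cv2.cvtColor(im,cv2.COLOR_RGB2HSV);k=cv2.inRange(hsv,lo,hi);M=np.zeros_like(k);x0,y0,x1,y1=roi;M[y0:y1,x0:x1]=k[y0:y1,x0:x1]
    M=cv2.morphologyEx(M,cv2.MORPH_OPEN,np.ones((2,2),np.uint8))
    cs,_=cv2.findContours(M,cv2.RETR_EXTERNAL,cv2.CHAIN_APPROX_NONE);return max(cs,key=cv2.contourArea)[:,0,:].astype(float)
def hole(m,im,roi,z,lo,hi):
    """centre of the hole rim (top) as seen, by inner contour"""
    hsv=cv2.cvtColor(im,cv2.COLOR_RGB2HSV);k=cv2.inRange(hsv,lo,hi);M=np.zeros_like(k);x0,y0,x1,y1=roi;M[y0:y1,x0:x1]=k[y0:y1,x0:x1]
    return M
def circ(m,px,z):
    P=onz(m,px,z,True)[:,:2]*1000
    c,r=cv2.minEnclosingCircle(P.astype(np.float32))
    e=cv2.fitEllipse(P.astype(np.float32))
    return np.array(c),r,e
E
python3 - <<'E'
from h import *
m,im=load("r5");px=cont(im,(5,150,120),(20,255,255),(230,70,305,145))
c,r,e=circ(m,px,.020);print("wheel",c,r,e)
W=np.array([*e[0],0])/1000;print("rack frame",RR.T@(W-RO)*1000)
O=down(np.pi/2+RY)
manip.command_gripper(0.072,60)
manip.movep(np.array([W[0],W[1],.08]),O)
r=manip.movel(np.array([W[0],W[1],.0]),rate=.05,force_limit=5);p=manip.current_eef_pos();print(r,p,manip.current_ft_force())
shot("wrist","r6");print(manip.current_clock())
E
```

```text
wheel [ 463.23266602 -238.59971619] 29.07571029663086 ((463.76837158203125, -238.8381805419922), (55.68235397338867, 56.68641662597656), 156.4546661376953)
rack frame [-80.58426026  -0.20856656   0.        ]
False [ 4.64008705e-01 -2.38899932e-01  2.87258764e-04] [-0.10353767  0.46512727  0.23322047]
15.8167
```

View pics/r6.png

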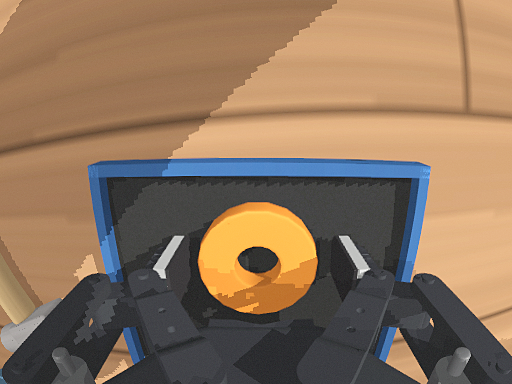

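The jaws straddle the wheel: pads at about (172,257) and (352,257), wheel at (257,258). Next I close and lift.

```bash
python3 - <<'E'
from h import *
p=manip.current_eef_pos();manip.movel(p+[0,0,.0015],rate=.05)
manip.command_gripper(0.03,40);print(manip.current_gripper_width(),manip.current_ft_force())
p=manip.current_eef_pos();print(p)
manip.movel(np.array([p[0],p[1],.12]),rate=.15)
shot("wrist","r7")
# carry to grinder viewing pose
O=down(np.pi/2+GY)
manip.movep(np.array([.52,-.05,.26]),O)
manip.movep(np.array([.655,.245,.26]),O)
shot("wrist","g2");shot("side","s7");print(manip.current_clock(),manip.current_ft_force(),manip.current_gripper_width())
E
```

```text
0.05707988154744018 [-2.06752389  0.67327308  6.11969698]
[ 0.46409256 -0.23903028  0.00253569]
19.6417 [-0.27950117 -0.12737441 -1.52201853] 0.05713034150766603
```

View pics/r7.png

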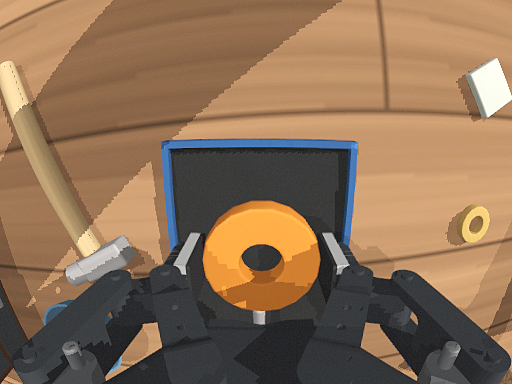

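View pics/g2.png

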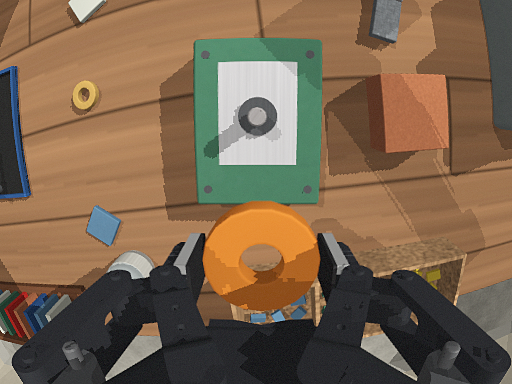

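The wheel is held flat between the pads at (262,257) in g2, with the spindle top at about (257,116). Next I compute both positions from this view.

```bash
python3 - <<'E'
from h import *
m,im=load("g2");G=cv2.cvtColor(im,cv2.COLOR_RGB2GRAY)
p=manip.current_eef_pos();T=manip.current_tcp_rot();print(p)
K=np.zeros_like(G);K[104:129,245:270]=(G[104:129,245:270]>115)*255
cs,_=cv2.findContours(K,cv2.RETR_EXTERNAL,cv2.CHAIN_APPROX_NONE);c=max(cs,key=cv2.contourArea);e=cv2.fitEllipse(c);print("spindle",e,onz(m,[e[0]],.112,True))
K=np.zeros_like(G);K[90:142,235:282]=(G[90:142,235:282]<100)*255
cs,_=cv2.findContours(K,cv2.RETR_EXTERNAL,cv2.CHAIN_APPROX_NONE);c=max(cs,key=cv2.contourArea);e=cv2.fitEllipse(c);print("flange",e,onz(m,[e[0]],.066,True))
px=cont(im,(60,80,30),(95,255,255),(180,25,335,200));P=onz(m,px,.06,True)[:,:2];r=cv2.minAreaRect((P*1000).astype(np.float32));print("grinder",r)
c=np.array(r[0])/1000
# wheel in hand
for nm in ["r7","g2"]:
    m,im=load(nm)
    px=cont(im,(5,130,100),(22,255,255),(195,190,330,315));
    # tool frame: camera pose known in tool
    ct=np.array([-0.1427,-0.00016,-0.0665])
    R=Rn.from_rotvec(m["rvec"]).as_matrix();cam=-R.T@m["tvec"]
    pt=cam-T@ct if nm=="g2" else np.array([cam[0]+.0665*0+0,0,0])
    if nm=="g2":
        z=p[2]+.0175
        P=onz(m,px,z,True); L=(P-p)@T*1000
        from cv2 import minEnclosingCircle as mc
        print("wheel in tool (y,z)",mc(L[:,1:].astype(np.float32)),cv2.fitEllipse(L[:,1:].astype(np.float32)))
        hs=cv2.cvtColor(im,cv2.COLOR_RGB2HSV)
        v=im[190:320,190:335];cv2.imwrite("pics/wh.png",cv2.resize(v[:,:,::-1],None,fx=4.5,fy=4.5,interpolation=cv2.INTER_NEAREST))
E
```

```text
[0.65523486 0.24329191 0.26108342]
spindle ((256.8538818359375, 115.75576782226562), (17.073749542236328, 18.230134963989258), 109.8553466796875) [[0.58823835 0.24822458 0.112     ]]
flange ((257.07952880859375, 115.88176727294922), (36.5787467956543, 37.4854850769043), 83.72557830810547) [[0.58886053 0.24778492 0.066     ]]
grinder ((593.6392211914062, 248.4695587158203), (147.46153259277344, 191.33868408203125), 83.35546875)
wheel in tool (y,z) ((1.326279878616333, -1.6426637172698975), 30.413057327270508) ((1.4855408668518066, -1.6310350894927979), (56.055755615234375, 60.195716857910156), 1.3795536756515503)
```

View pics/wh.png

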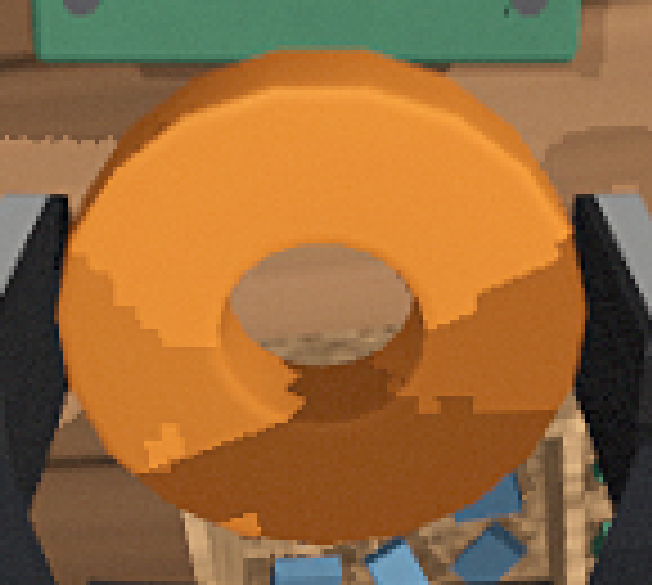

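```bash
python3 - <<'E'
from h import *
m,im=load("g2");p=manip.current_eef_pos();T=manip.current_tcp_rot()
rim=np.array([[218,325],[425,325],[321,241],[321,423],[250,268],[395,275],[290,415],[365,413]])/4.5+190-.4
for dz in (.0155,.0175,.0195):
    P=onz(m,rim,p[2]+dz,True);L=((P-p)@T*1000)[:,1:];e=cv2.fitEllipse(L.astype(np.float32));print(dz,np.round(e[0],2),np.round(e[1],1))
out=np.array([[58,310],[583,310],[321,543],[150,470],[480,478],[145,160],[500,155],[321,86]])/4.5+190-.4
P=onz(m,out,p[2]+.0175,True);L=((P-p)@T*1000)[:,1:];e=cv2.fitEllipse(L.astype(np.float32));print(e)
E
```

```text
0.0155 [1.14 0.53] [21.8 22.6]
0.0175 [ 1.14 -0.58] [21.4 22.2]
0.0195 [ 1.14 -1.7 ] [21.1 21.8]
((1.116040587425232, -0.8633005619049072), (54.37406539916992, 55.066490173339844), 48.74164581298828)
```

```bash
python3 - <<'E'
from h import *
m,_=load("g2");n=model("wrist")
for k in (m,n):
    R=Rn.from_rotvec(k["rvec"]).as_matrix();print(-R.T@k["tvec"],k["rvec"])
p=manip.current_eef_pos();T=manip.current_tcp_rot();print(p,"\n",T,manip.current_joint_velocities().round(4))
manip.wait(.3);print(manip.current_eef_pos());
E
```

```text
[0.5853869  0.252494   0.40328181] [-2.18424249 -1.94433127 -0.26879361]
[0.58527768 0.25229902 0.4037036 ] [-2.18465359 -1.94381405 -0.26983974]
[0.65523486 0.24329191 0.26108342] 
 [[ 1.27245313e-03  1.17198370e-01  9.93107710e-01]
 [ 3.69549183e-04  9.93108391e-01 -1.17198924e-01]
 [-9.99999122e-01  5.16132280e-04  1.22037332e-03]] [ 0.002  -0.0007  0.0008 -0.0033 -0.0006  0.0004]
[0.65499456 0.24454727 0.26028333]
```

The arm was still settling at that capture, so I'll retake the shot once it is still.

```bash
python3 - <<'E'
from h import *
manip.wait(.4)
p=manip.current_eef_pos();T=manip.current_tcp_rot();m,im=shot("wrist","g3");print(p,manip.current_eef_pos(),np.round(T,4).tolist())
np.savez("pics/g3p.npz",p=p,T=T)
G=cv2.cvtColor(im,cv2.COLOR_RGB2GRAY)
K=np.zeros_like(G);K[104:129,243:272]=(G[104:129,243:272]>115)*255
cs,_=cv2.findContours(K,cv2.RETR_EXTERNAL,cv2.CHAIN_APPROX_NONE);c=max(cs,key=cv2.contourArea);e=cv2.fitEllipse(c);print("spindle",e,onz(m,[e[0]],.112,True))
v=im[190:320,190:335];cv2.imwrite("pics/wh3.png",cv2.resize(v[:,:,::-1],None,fx=4.5,fy=4.5,interpolation=cv2.INTER_NEAREST))
R=Rn.from_rotvec(m["rvec"]).as_matrix();c=-R.T@m["tvec"];print("cam in tool",T.T@(c-p))
print("pads?",manip.current_clock())
E
```

```text
[0.65501314 0.24505976 0.25997304] [0.6549825  0.24505186 0.25994579] [[0.0, 0.1152, 0.9933], [-0.0, 0.9933, -0.1152], [-1.0, -0.0, 0.0]]
spindle ((255.33358764648438, 116.40568542480469), (17.38604736328125, 18.264041900634766), 109.89569854736328) [[0.58830439 0.24823689 0.112     ]]
cam in tool [-0.14270526  0.00081353 -0.07035715]
pads? 20.3917
```

View pics/wh3.png

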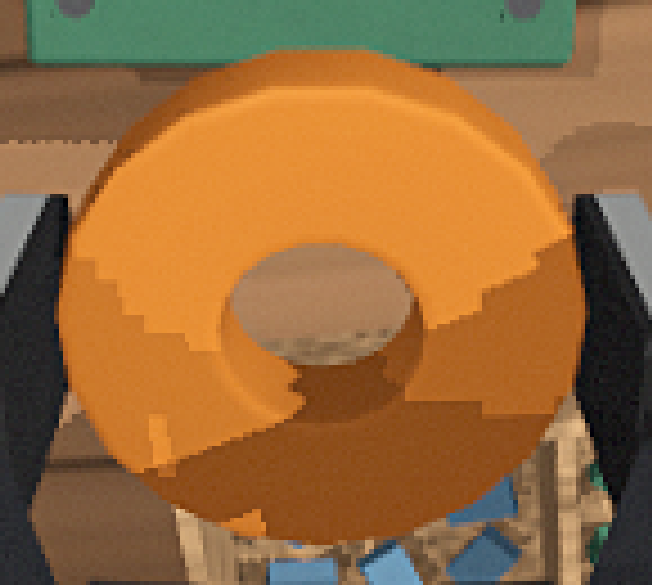

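```bash
python3 - <<'E'
from h import *
m,im=load("g3");d=np.load("pics/g3p.npz");p,T=d["p"],d["T"]
rim=np.array([[218,325],[425,325],[321,241],[321,423],[250,268],[395,275],[290,415],[365,413]])/4.5+190-.4
out=np.array([[58,310],[583,310],[321,543],[150,470],[480,478],[145,160],[500,155],[321,86]])/4.5+190-.4
S=onz(m,[[255.3,116.4]],.112,True)[0]
for q in(rim,out):
    P=onz(m,q,p[2]+.0175,True);L=((P-p)@T*1000)[:,1:];e=cv2.fitEllipse(L.astype(np.float32));
    w=p+T@np.array([0,*e[0]])/1000; print(np.round(e[0],2),"target",(p+S-w)[:2])
E
```

```text
[ 0.97 -0.37] target [0.58854639 0.24719564]
[ 0.95 -0.65] target [0.58883115 0.2471857 ]
```

```bash
cat >> h.py <<'E'
OG=down(np.pi/2+GY)
def st(s=.25):
    manip.wait(s);p=manip.current_eef_pos();return np.round(p*1000,2),np.round(manip.current_ft_force(),1)
E
python3 - <<'E'
from h import *
t=np.array([.5887,.2472])
manip.movep(np.array([*t,.125]),OG);print(st(.4))
r=manip.movel(np.array([*t,.098]),rate=.03,force_limit=5);print(r,st())
shot("wrist","g4");shot("side","s8");print(manip.current_clock())
E
cd pics; python3 -c "
import cv2,numpy as np
a=cv2.imread('g4.png')[150:340,130:390];b=cv2.imread('s8.png')[110:210,150:270]
cv2.imwrite('m5.png',np.hstack([cv2.resize(a,(400,292)),cv2.resize(b,(350,292))]))"
```

```text
(array([589.22, 247.29, 125.43]), array([-0.7,  0. , -1. ]))
False (array([588.79, 247.22,  98.16]), array([ 0.6,  0.6, -2.1]))
22.8417
```

View pics/m5.png

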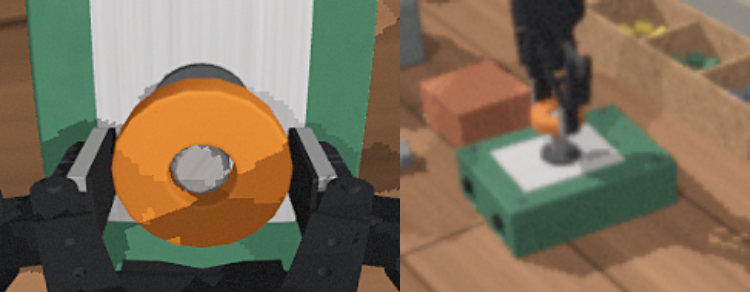

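The spindle top sits inside the wheel's hole with no contact force, so I continue down.

```bash
python3 - <<'E'
from h import *
t=np.array([.5887,.2472])
r=manip.movel(np.array([*t,.061]),rate=.04,force_limit=5);print(r,st())
shot("wrist","g5");print(manip.current_clock())
E
cd pics; python3 -c "
import cv2,numpy as np
a=cv2.imread('g5.png')[150:340,130:390]
cv2.imwrite('m6.png',cv2.resize(a,(600,438)))"
```

```text
True (array([588.27, 246.98,  62.57]), array([-0.9,  0.3,  5.9]))
23.9667
```

View pics/m6.png

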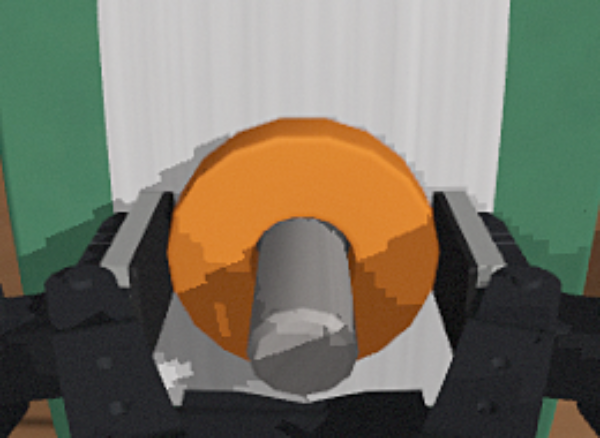

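The force rose at TCP z = 62.6 mm against a predicted home of 62.5 mm, so the wheel is home. Next I release it, rise and fetch the collar.

```bash
python3 - <<'E'
from h import *
manip.command_gripper(0.075,40)
p=manip.current_eef_pos()
manip.movel(np.array([p[0],p[1],.17]),ori=OG,rate=.15)
manip.movep(np.array([.66,.245,.23]),OG);manip.wait(.3);shot("wrist","g6")
manip.command_gripper(0.058)
k=np.array([.5131,-.0013])
manip.movep(np.array([*k,.08]),OG);manip.wait(.2)
r=manip.movel(np.array([*k,-.012]),rate=.05,force_limit=5);print(r,st(.15));shot("wrist","k2")
print(manip.current_clock())
E
```

```text
True (array([512.97,  -1.34,  -4.56]), array([-1.2,  0.4,  5.8]))
29.4417
```

View pics/g6.png

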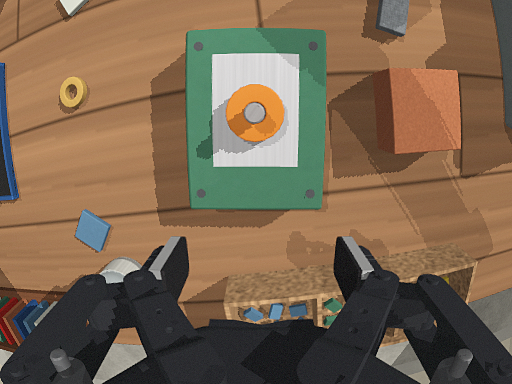

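View pics/k2.png

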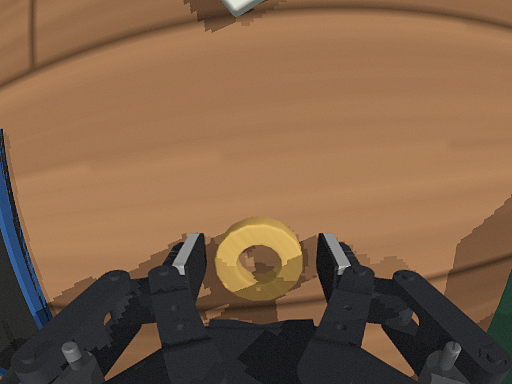

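g6 shows the wheel lying flat on the flange with the spindle through it at (255,112). k2 shows the collar between the pads at (259,258).

```bash
python3 - <<'E'
from h import *
p=manip.current_eef_pos();manip.movel(np.array([.5131,-.0013,.0]),ori=OG,rate=.05);print(st(.2))
manip.command_gripper(0.02,40);print(manip.current_gripper_width(),st(.2))
manip.movel(np.array([.5131,-.0013,.12]),rate=.15)
manip.movep(np.array([.655,.245,.26]),OG);manip.wait(.5)
p=manip.current_eef_pos();T=manip.current_tcp_rot();shot("wrist","g7");np.savez("pics/g7p.npz",p=p,T=T);print(p,manip.current_clock(),manip.current_gripper_width())
im=load("g7")[1];v=im[190:320,190:335];cv2.imwrite("pics/wh7.png",cv2.resize(v[:,:,::-1],None,fx=4.5,fy=4.5,interpolation=cv2.INTER_NEAREST))
E
```

```text
(array([ 5.1293e+02, -1.3600e+00, -2.1000e-01]), array([ 0.2, -0.1,  0.3]))
0.04143744915585143 (array([ 5.1324e+02, -1.3100e+00,  1.3000e-01]), array([-0.4, -0.5,  3.2]))
[0.65497275 0.24485456 0.26007978] 33.0917 0.04155119133300654
```

View pics/wh7.png

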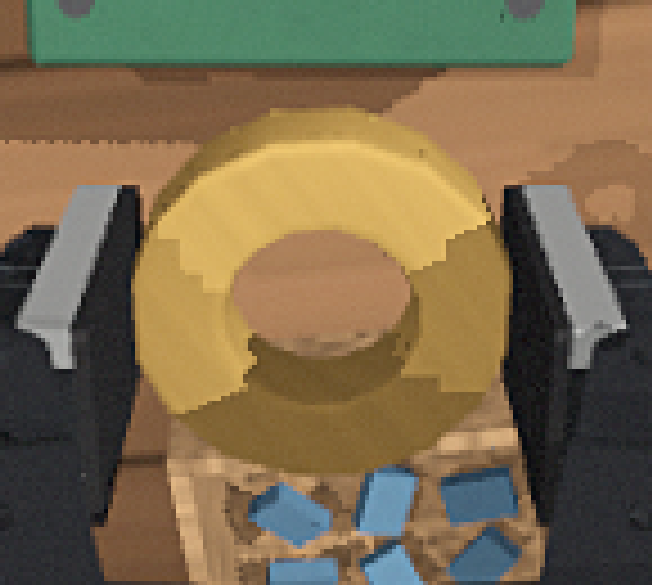

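View pics/g7.png

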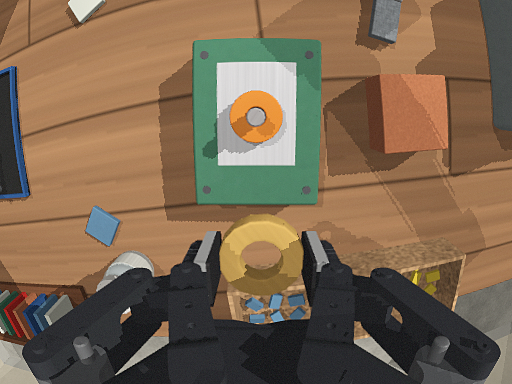

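The collar is held flat at (262,255), and the wheel is unchanged on the flange.

```bash
python3 - <<'E'
from h import *
m,im=load("g7");d=np.load("pics/g7p.npz");p,T=d["p"],d["T"]
G=cv2.cvtColor(im,cv2.COLOR_RGB2GRAY);hsv=cv2.cvtColor(im,cv2.COLOR_RGB2HSV)
K=np.zeros_like(G);K[104:129,243:272]=((hsv[104:129,243:272,1]<80)&(G[104:129,243:272]>60))*255
cs,_=cv2.findContours(K,cv2.RETR_EXTERNAL,cv2.CHAIN_APPROX_NONE);c=max(cs,key=cv2.contourArea);e=cv2.fitEllipse(c);S=onz(m,[e[0]],.112,True)[0];print("spindle",e,S)
rim=np.array([[223,312],[420,312],[321,230],[321,405],[250,258],[395,262],[290,400],[365,397]])/4.5+190-.4
out=np.array([[135,290],[511,290],[321,474],[195,420],[440,425],[185,200],[460,195],[321,140]])/4.5+190-.4
for q in(rim,out):
    P=onz(m,q,p[2]+.012,True);L=((P-p)@T*1000)[:,1:];e=cv2.fitEllipse(L.astype(np.float32));w=p+T@np.array([0,*e[0]])/1000;print(np.round(e[0],2),np.round(e[1],1),(p+S-w)[:2])
E
```

```text
spindle ((255.53341674804688, 116.53336334228516), (18.085180282592773, 18.8597354888916), 85.99694061279297) [0.58846131 0.24821272 0.112     ]
[0.97 0.92] [21.6 22.2] [0.58743869 0.24735441]
[1.08 0.26] [40.9 41.7] [0.58807797 0.24717245]
```

```bash
python3 - <<'E'
from h import *
t=np.array([.5882,.2472])
manip.movep(np.array([*t,.13]),OG);print(st(.4))
r=manip.movel(np.array([*t,.1]),rate=.03,force_limit=5);print(r,st())
shot("wrist","g8")
if not r:
    r=manip.movel(np.array([*t,.078]),rate=.03,force_limit=5);print(r,st())
    shot("wrist","g9")
print(manip.current_clock(),manip.current_gripper_width())
E
cd pics; python3 -c "
import cv2,numpy as np,os
a=cv2.imread('g8.png')[150:340,130:390];b=cv2.imread('g9.png')[150:340,130:390] if os.path.exists('g9.png') else a
cv2.imwrite('m8.png',cv2.resize(np.hstack([a,b]),(790,289)))"
```

```text
(array([588.7 , 247.33, 130.38]), array([ 0.1,  0.8, -1. ]))
False (array([588.26, 247.21, 100.17]), array([-0.3,  0.4, -2.4]))
True (array([587.9 , 247.05,  80.17]), array([-1.2, -0.2,  6. ]))
36.5083 0.04169097494713196
```

View pics/m8.png

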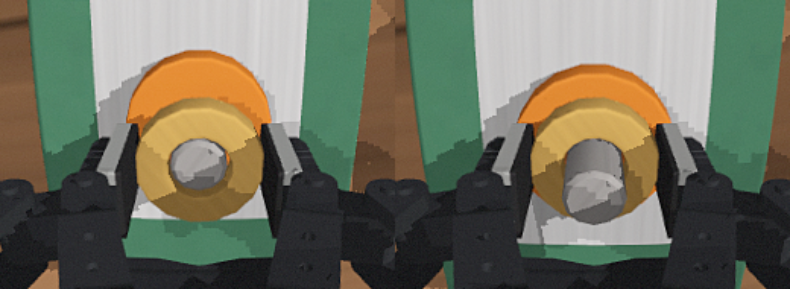

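The collar threaded on and made contact at TCP z = 80.2 mm, against an expected 80. Next I release it, back off and check.

```bash
python3 - <<'E'
from h import *
manip.command_gripper(0.06,40)
p=manip.current_eef_pos();print(st(.1))
manip.movel(np.array([p[0],p[1],.2]),ori=OG,rate=.15)
manip.movep(np.array([.66,.245,.23]),OG);manip.wait(.4);shot("wrist","ga")
manip.movep(np.array([.45,.1,.3]),OG);manip.wait(.3);m,im=shot("side","sa");shot("top","ta");print(manip.current_clock(),manip.current_ft_force())
mg,ig=load("ga")
px=cont(ig,(18,90,80),(32,255,255),(225,80,290,145));print("collar@92",circ(mg,px,.092)[:2])
px=cont(ig,(5,150,80),(17,255,255),(215,70,300,155));print("wheel@80",circ(mg,px,.080)[:2])
a=cv2.resize(ig[70:160,200:310,::-1],(440,360),interpolation=cv2.INTER_CUBIC);b=cv2.resize(im[130:200,165:250,::-1],(350,360),interpolation=cv2.INTER_CUBIC)
cv2.imwrite("pics/ma.png",np.hstack([a,b]))
# expected image rows in side view of ring edges at home
C=np.array([.5883,.2475,0]);print(proj(m,[C+[0,0,z] for z in (.066,.08,.092,.112)]))
E
```

```text
(array([587.16, 246.69,  78.86]), array([0. , 0. , 0.4]))
40.1833 [-0.10890592  0.11638792 -0.56582981]
collar@92 (array([590.11999512, 248.7339325 ]), 21.57152557373047)
wheel@80 (array([589.60888672, 248.50343323]), 28.382713317871094)
[[203.95622965 161.06422976]
 [203.68457505 157.30964391]
 [203.44870333 154.04961933]
 [203.04923473 148.52849373]]
```

View pics/ma.png

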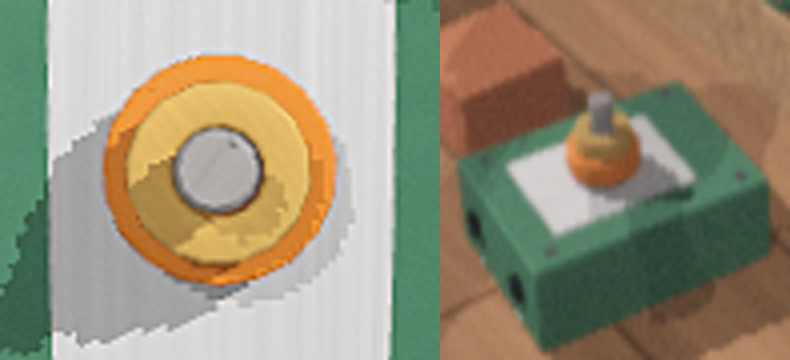

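View pics/ta.png

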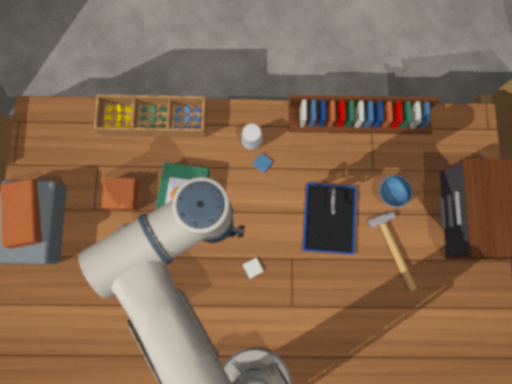

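The wheel and collar are flat and concentric with the spindle, and their apparent radii match the home heights (28.4 and 21.6 mm seen, against 29 and 22). The bystanders sit at the same pixels as at the start. Handing in.

```bash
python3 -c "
from cell import manip
print(manip.current_clock());print(manip.hand_in())"
```

```text
40.1833
the job is handed in; nothing more can be done
None
```

The wheel is fully home on the flange, the collar lies flat on it, both are released, and I handed the job in at 40.2 s on the robot's clock.

**What I did:** I carried the wheel along the hook's rise and off its end, then stood it in the tray and tipped it flat. I gripped it again across its diameter and threaded it down the spindle. The collar followed the same way.

**Last checks:**
- **Wheel:** contact came at TCP z = 62.6 mm; I expected 62.5.
- **Collar:** contact came at TCP z = 80.2 mm; I expected 80.
- **Final pictures:** both rings look flat and centred on the spindle.
- **Bystanders:** in the top view, the tiles, hammer, bowl and jar look to be where they were. In that view the arm may hide part of the area around the grinder and brush, so I did not check the brush at the end.

**What disagreed:** the wrist camera positions were off by about 1–2 mm in world coordinates, and some readings were taken before the arm had settled. For both placements I therefore used the offset between the held ring and the spindle in the same picture. No checks failed.

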